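Clamp a cast box in the indexing work holder

TASK

Set the small cast metal box flat on the work holder's bed, in the gap between the sliding jaw and the fixed stop block, its long side along the slide and about centred across the bed, and let go of it. Then pull up the sprung plunger knob on the jaw, slide the jaw along to the next hole towards the stop so that it presses the box against the stop, and let the pin drop fully into that hole. Finish while still holding the knob with the pin home; leave the jar, the solder reel and the tape roll on the bench where they are.

Things in the scene. Friction and masses are not known exactly. Their poses are not given: they have to be found in the camera images.
- cast_box: Plain aluminium die-cast box with a lid joint line and four lid screws, about 0.22 kg, 42 mm along its x, 60 mm along its y, 31 mm high. Starts loose on the worktop to the left of the holder. Origin at the centre of its underside.
- holder: The work holder, fixed to the worktop: aluminium base plate 100 mm along its x, 200 mm along its y, 14 mm thick; its top is the bed. Origin at the centre of the plate's underside. y is the slide direction: the stop block stands at the +y end, the jaw on the -y half. A row of four 10 mm holes runs along the centre line x = 0 at y = -81, -57, -33 and -9 mm (24 mm apart). At the start the pin sits in the hole at y = -33 mm.
- stop_block: Fixed steel stop bar on the bed, 80 mm along x, 14 mm along y, 28 mm high. Origin at the foot of the middle of its working face (which looks to the holder's -y), at holder x 0, y +81 mm, z +14 mm.
- pull_knob: The plunger's dark knurled knob on top of the jaw: upright cylinder 24 mm in diameter, 22 mm high; origin at its centre, 73 mm above the worktop when the pin is home. Under it stands the plunger's barrel, 18 mm in diameter, in the 18 mm between the jaw's top and the knob's underside; the jaw block's top is 44 mm above the worktop, 66 mm (x) by 40 mm (y). The knob is exactly over the pin.
- plunger (a joint): Height of knob and pin above home: 0 = pin home in a hole (10 mm deep), about 0.010 m = pin just clear of the hole or riding on the plate, 0.014 m = end of travel. A spring pushes it down with 5 N at home, 8 N at the end; let go over a hole, it drops in by itself.
- jaw (a joint): Slide of the jaw along the holder's +y, in m: 0 = start hole, +0.024 = next hole towards the stop. Moves with about 1 N of friction when the pin is clear. Its front carries a rubber pad on springs (face 34 mm ahead of the knob's axis, giving way up to 8 mm at 1.5 N/mm), so the gap to the stop is 80 mm at the start; over the next hole the pad is pressed in about 4 mm (6 N) by the 60 mm box, so the jaw must be pushed there and pushes back.
- next_hole (a point): Mouth of the hole in which the pin must end, on the bed's top at the holder's x 0, y -9 mm.
- flux_jar: Bystander: small white jar, 46 mm in diameter, 29 mm high, loose on the worktop beyond the holder. Origin at its underside.
- solder_reel: Bystander: green reel of solder, 54x83x30 mm, loose on the worktop beyond the holder. Origin at its underside.
- tape_roll: Bystander: roll of black tape, 55 mm, 19 mm high, loose on the worktop beyond the holder. Origin at its underside.
Mind the look-alikes: they are no part of the job. What is shaped like the cast_box but orange is not meant.

How it is judged:
By the outcome, as a careful person would: the job done as asked, in the order asked, and still so for the second after the job is handed in, while the arm keeps its last pose, push and grip.
It also fails if it takes over 51 s, if anything falls off the work surface, if the arm or the gripper's body presses on something with over 40 N, if the wrist force passes 120 N, or if a joint passes its speed limit or range.

ROBOT

A 7-joint arm with a two-finger parallel gripper is mounted at the origin on a cart in front of the work surface, level with it; the furniture and walls round the work are solid. World frame = base frame: x ahead of the robot, y to its left, z up, the work surface at z = 0. Lengths are in mm, angles in degrees, forces in N, time in s.
With the tool pointing down it reaches from about 425 to 875 mm from the base axis. Payload 8.4 kg.
Tool frame: the origin (TCP) lies at the very end of the fingers, on their centre line; the grasp point (between the pads) lies 19 mm behind it; z points along the fingers, y is the line along which they close (so a half turn about z gives the same grasp; the last joint's range is limited). The gripper opens to 85 mm and grips with 20 to 120 N. Pads are 22 mm wide; open, the fingers measure 114 mm over their backs; the gripper's body (76 mm by 85 mm) begins 54 mm behind the grasp point. The pads swing forward as they close: fully open they stand 13 mm farther back than shut.
Start: joints at [67.368, 19.091, 2.286, 83.961, -0.768, 76.965, -3.352], TCP at [189.456, -621.748, 231.308] pointing down, gripper open.
Joint ranges: [-147.57, 147.57], [-21.85, 119.76], [-74.77, 79.35], [14.55, 137.4], [-85.83, 265.84], [4.83, 119.75], [-152.11, 152.11]. Speed limits (degrees/s): [127.2, 127.2, 159.86, 159.86, 180, 180, 180].

INTERFACE

Orientations are given as a 3x3 rotation matrix whose columns are the frame's x, y, z axes.
In Python, from workcell import monitor, camera, calibration, env, models gives the robot as it stands.
- The arm moves only by the tool drive_tool, never from a script. Its argument "series" is a list of rows, each a list of 5 numbers: the opening, from 0 (shut) to 1 (fully open), then the shift along the world's x, y, z in units of 0.4 m (1.0 is 0.4 m), then the turn about the world's z in units of 45 degrees (1.0 is 45 degrees). A call has 1 to 20 rows; each row is the pose to reach, as a shift and turn from the pose commanded when the call began; what a row does not reach only later rows make up. A row lasts 1/12 s, in which the tool goes at most 41.7 mm and 7.16 degrees, less where a joint would pass 70% of its speed; a pose out of reach is approached as far as the arm can. A call with a number of a shift or a turn outside -1 to 1 is refused whole. A call with a gripper value outside its range is refused whole. The fingers move at their own pace and stop on an object; "force" is the grip in N (left out, the last holds). Time passes only in rows, so rows that repeat a pose let the fingers close. It gives the time, the measured TCP pose, the force, the opening and the grip force at its end, in the units of the state.
- monitor.sense(): the state, without advancing time (a new reading comes with each control period).
- camera(name): name is "side" or "top"; returns (picture, depth): 384x512x3 uint8, blue, green, red; 384x512 float32, mm along the optical axis (not along the pixel's ray), 0 where there is no reading.
- calibration(name): a dict with "mtx" (3x3 intrinsics, pixels), "k1" (the pictures are not rectified: a ray, as slopes to the right and down, at radius r is drawn at 1 + k1 r^2 times it, then the intrinsics apply), "rvec" (rotation vector, rad) and "tvec" (3), from world to camera coordinates, as OpenCV has them. Camera axes: x right, y down, z forward; pixel columns grow to the right and rows downward; lengths in mm; the calibration is good to about 2 mm. A picture is of the moment at which its call begins. calibration takes no time and is no camera call.
- env.hand_in(): hands the job in; it is judged then, once.
Trained networks look in the newest picture that a camera, given by its name, has taken for a name from the list of things; names that differ only in an ending like _2 or _b are one class to them, and where a whole thing is asked for, a point or a joint stands for the part that bears it (a point fixed in the world has none). Each returns a list of dicts, best first, with "p" (0 to 1); they miss things now and then, are a little off and sometimes report something else, mostly with a low value. They report only what shows in the picture. A call takes as long as a camera call. They do not tell look-alikes from the thing itself.
- models.trace(target, camera): "pixels" (384x512 bool, what is visible of it) and "bbox" ([left, top, right, bottom] in pixels, round what is visible of it).
The state is a dict: "time_s": time; "joint_pos": joint angles; "qd": joint speeds; "effort": joint torques, N m; "ee_pos": TCP position; "orientation": TCP orientation; "wrist_force": force on the tool from outside, world axes, zero at the start; "ft_torque": the same for the moment, N m; "width": finger opening in mm; "grip_force": force on a finger pad.
Only numpy, scipy, OpenCV 4.12 (cv2) and the standard library are available. Lean on these libraries where they do the work, as an engineer would, in place of code of your own. Each camera call takes 0.05 s, during which the arm holds its last target. There are 200 camera calls.

## Working session

There is one attempt and no reset: what is moved stays moved. The work goes in short steps, Python scripts to look and compute and a tool call to move; the robot and the scene stay as the last step left them, time stands still between calls to the robot, and variables do not carry over. Pictures are saved under pics/ and viewed, at most 10 in all, crops included, and the job is handed in when it is done.

Besides the shell and the picture viewer there is one more tool, called after "Request:" as name(argument=value, ...) on one line, values as JSON. drive_tool: Moves the arm, as the interface text tells. Its arguments: {"type":"object","properties":{"series":{"type":"array"},"force":{"type":"number"}},"required":["series"]}

```bash
mkdir -p pics; cat > h.py <<'E'
import numpy as np, cv2
from workcell import monitor, camera, calibration, env, models
def world(cam, px, z=None, d=None):
    """pixels (N,2) -> world, on plane z or by depth d along the axis"""
    c=calibration(cam); K=np.array(c["mtx"],float); R=cv2.Rodrigues(np.array(c["rvec"],float))[0]; t=np.array(c["tvec"],float).ravel()
    # k1 model: distorted = ray*(1+k1 r^2)
    n=cv2.undistortPoints(np.array(px,float).reshape(-1,1,2),K,np.array([c["k1"],0,0,0],float)).reshape(-1,2)
    ray=np.c_[n,np.ones(len(n))]
    if d is not None: return (ray*np.array(d).reshape(-1,1)-t)@R
    o=-R.T@t; w=ray@R
    return o+w*((z-o[2])/w[:,2])[:,None]
E
python3 - <<'E'
from h import *
for c in ("top","side"):
    p,d=camera(c); cv2.imwrite(f"pics/{c}0.png",p); np.save(f"{c}d.npy",d)
    print(c,world(c,[[0,0],[511,0],[511,383],[0,383],[256,192]],z=0).round())
    for n in ("cast_box","holder","stop_block","pull_knob","flux_jar","solder_reel","tape_roll"):
        for r in models.trace(n,c)[:3]:
            ys,xs=np.nonzero(r["pixels"]); D=d[ys,xs]; k=D>0
            w=world(c,np.c_[xs,ys][k],d=D[k]); print(n,round(r["p"],2),r["bbox"],np.median(w,0).round(),w.min(0).round(),w.max(0).round())
s=monitor.sense();print(s["time_s"],s["ee_pos"],s["orientation"])
E
```

```text
top [[ 1197.   537.     0.]
 [ 1227. -1017.     0.]
 [  133.  -891.     0.]
 [  131.   401.     0.]
 [  621.  -236.     0.]]
cast_box 0.87 [144.4, 229.3, 176.9, 254.7] [485.  -7.  31.] [459. -38.  11.] [512.  27.  36.]
cast_box 0.63 [189.6, 226.1, 219.2, 251.9] [ 501. -106.   31.] [ 470. -134.   -1.] [533. -77.  36.]
cast_box 0.6 [316.2, 216.6, 323.9, 226.8] [ 540. -386.   84.] [ 529. -397.   72.] [ 550. -375.   89.]
holder 0.71 [261.7, 199.6, 346.9, 255.2] [ 533. -352.   15.] [ 469. -466.   -3.] [ 605. -248.   89.]
stop_block 0.81 [264.1, 213.8, 275.2, 250.3] [ 518. -265.   42.] [ 478. -279.   -0.] [ 561. -251.   47.]
flux_jar 0.55 [248.7, 155.0, 267.2, 174.8] [ 692. -232.   14.] [ 669. -253.   -1.] [ 713. -212.   34.]
tape_roll 0.58 [321.2, 166.3, 339.9, 186.7] [ 663. -424.   18.] [ 638. -448.   -1.] [ 690. -396.   23.]
side [[ 5.021e+03 -1.805e+03  0.000e+00]
 [-4.200e+01 -4.976e+03  0.000e+00]
 [ 4.000e+00 -5.100e+01  0.000e+00]
 [ 7.540e+02  3.930e+02  0.000e+00]
 [ 6.510e+02 -2.790e+02  0.000e+00]]
cast_box 0.72 [236.6, 269.0, 274.1, 303.5] [479.   5.  30.] [456. -35.  -1.] [522.  31.  34.]
cast_box 0.57 [258.3, 241.4, 288.0, 262.1] [495. -95.  30.] [ 464. -162.   -2.] [535. -73.  35.]
holder 0.65 [278.1, 156.7, 332.0, 218.7] [ 525. -340.   17.] [ 464. -521.   -2.] [ 608. -244.   86.]
flux_jar 0.76 [226.5, 180.5, 244.8, 204.0] [ 690. -231.   16.] [ 667. -286.   -1.] [ 735. -210.   31.]
solder_reel 0.84 [195.1, 214.9, 216.8, 238.0] [666. -83.  29.] [ 646. -116.   -1.] [701. -65.  32.]
tape_roll 0.54 [270.6, 159.5, 287.3, 171.0] [ 656. -430.   14.] [ 635. -448.   -1.] [ 688. -395.   20.]
0.8 [ 189.45515141 -621.73520622  231.33445358] [[ 9.56573027e-01  2.91492784e-01 -1.36106158e-05]
 [ 2.91492784e-01 -9.56573027e-01  1.73729001e-05]
 [-7.95547298e-06 -2.05858440e-05 -1.00000000e+00]]
```

```bash
python3 - <<'E'
from h import *
p=cv2.imread("pics/top0.png"); cv2.imwrite("pics/crop0.png",cv2.resize(p[145:265,135:355],None,fx=3.6,fy=3.6,interpolation=cv2.INTER_CUBIC))
d=np.load("topd.npy")
ys,xs=np.nonzero(d>0); W=world("top",np.c_[xs,ys],d=d[ys,xs])
def rect(name,lo,hi,x0,x1,y0,y1):
    k=(W[:,2]>lo)&(W[:,2]<hi)&(W[:,0]>x0)&(W[:,0]<x1)&(W[:,1]>y0)&(W[:,1]<y1)
    r=cv2.minAreaRect(W[k,:2].astype(np.float32)); print(name,k.sum(),np.round(r[0],1),np.round(r[1],1),round(r[2],1),W[k,2].mean().round(1), W[k].mean(0).round(1))
rect("boxA",26,40,450,520,-45,35)
rect("boxB",26,40,460,540,-140,-70)
rect("bed",8,20,460,620,-480,-240)
rect("stop",36,50,460,620,-290,-240)
rect("jaw",38,50,460,620,-450,-320)
rect("knob",76,95,460,620,-450,-320)
for n in("A","B"):
    x,y=(160,241) if n=="A" else (204,238)
    print(n,p[y,x])
E
```

```text
boxA 437 [485.7  -3.9] [60.2 42.5] 74.3 30.9 [485.5  -4.2  30.9]
boxB 408 [ 501.1 -104.6] [60.5 40.2] 26.4 31.2 [ 500.9 -105.    31.2]
bed 2352 [ 534.6 -354.6] [100.7 202.1] 11.0 14.6 [ 533.5 -353.6   14.6]
stop 193 [ 517.8 -267.2] [80. 14.] 11.0 42.4 [ 517.4 -267.1   42.4]
jaw 407 [ 539.2 -379.4] [66.2 54.2] 11.8 43.6 [ 538.8 -379.9   43.6]
knob 89 [ 541.1 -386. ] [22.7 23.1] 25.6 83.9 [ 540.6 -385.7   83.9]
A [222 219 217]
B [ 93 212 255]
```

View pics/crop0.png

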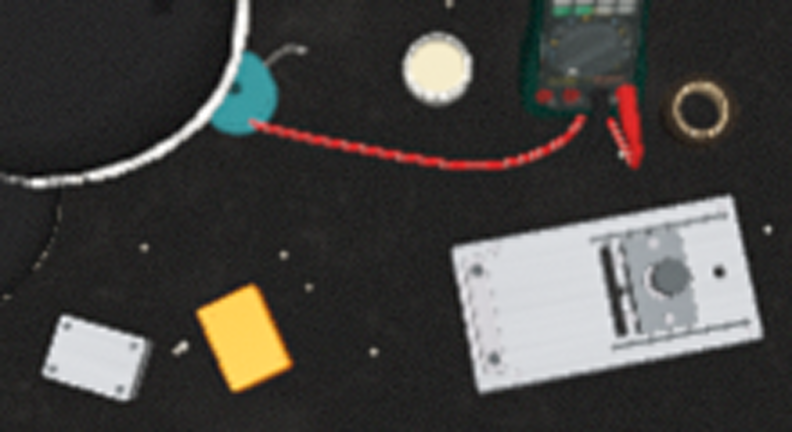

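```bash
python3 - <<'E'
from h import *
d=np.load("topd.npy")
ys,xs=np.nonzero(d>0); W=world("top",np.c_[xs,ys],d=d[ys,xs])
k=W[:,2]>95
n,l,st,_=cv2.connectedComponentsWithStats(np.isin(np.arange(d.size).reshape(d.shape),(ys*512+xs)[k]).astype(np.uint8))
lab=l[ys,xs]
for i in range(1,n):
    if st[i,4]>30: w=W[lab==i]; print(st[i],w.min(0).round(),w.max(0).round(),np.median(w,0).round())
p=cv2.imread("pics/side0.png"); cv2.imwrite("pics/side_big.png",cv2.resize(p,(800,600)))
cv2.imwrite("pics/top_big.png",cv2.resize(cv2.imread("pics/top0.png"),(800,600)))
E
```

```text
[130   0   9  11  38] [989.  31. 208.] [997.  40. 247.] [992.  34. 229.]
[ 352    0   99   85 6770] [ 880. -714.   95.] [1113. -478.  182.] [ 983. -570.  142.]
[ 447    0   65  101 3639] [ 850. -884.   95.] [1013. -722.  319.] [ 953. -768.  180.]
[154  55  35  35 998] [857. -65.  95.] [944.  16. 114.] [896. -27. 108.]
[227  68  20  10  68] [ 890. -208.   95.] [ 912. -161.  103.] [ 907. -188.   98.]
[232  72  10  11  79] [ 870. -196.   95.] [ 891. -174.  142.] [ 876. -185.  119.]
[  61  109  142   87 8685] [ 564. -140.   95.] [709. 196. 379.] [628. -45. 349.]
[ 281  112   41   48 1494] [ 685. -375.   95.] [ 778. -287.  176.] [ 733. -331.  152.]
```

View pics/side_big.png

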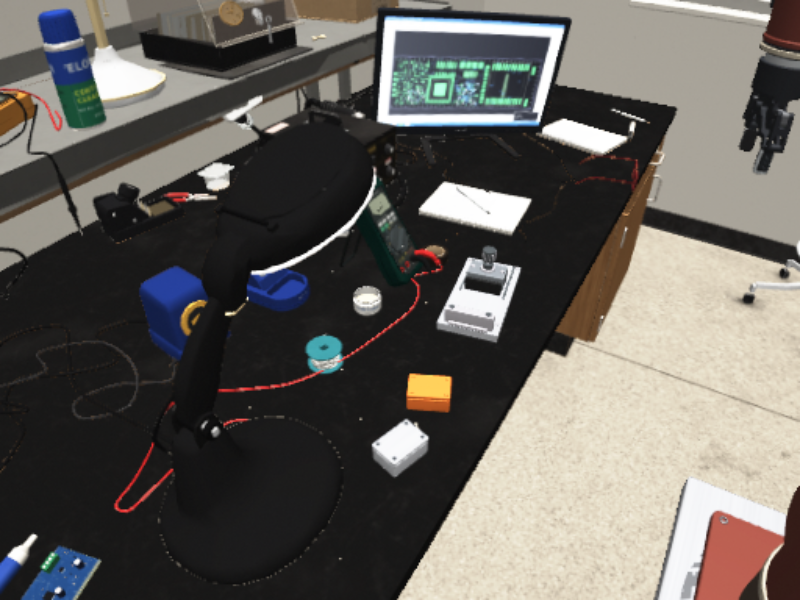

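View pics/top_big.png

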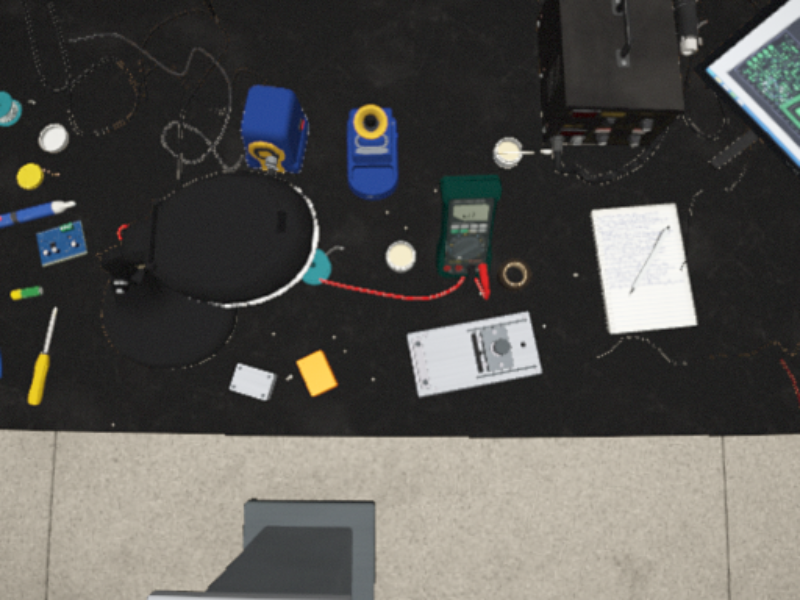

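Request:
drive_tool(series=[[1, 0.65, 0.68, -0.08, 1], [1, 0.65, 0.68, -0.08, 1], [1, 0.65, 0.68, -0.08, 1], [1, 0.65, 0.68, -0.08, 1], [1, 0.65, 0.68, -0.08, 1], [1, 0.65, 0.68, -0.08, 1], [1, 0.65, 0.68, -0.08, 1], [1, 0.65, 0.68, -0.08, 1], [1, 0.65, 0.68, -0.08, 1], [1, 0.65, 0.68, -0.08, 1], [1, 0.65, 0.68, -0.08, 1], [1, 0.65, 0.68, -0.08, 1], [1, 0.65, 0.68, -0.08, 1]], force=50)

```text
time_s: 1.88
ee_pos: [448.4, -351.2, 199.4]
orientation: [[0.472, 0.881, -0.0], [0.881, -0.472, -0.001], [-0.001, -0.0, -1.0]]
wrist_force: [0.5, -0.5, 0.0]
width: 85.3
grip_force: 0.0
```

Request:
drive_tool(series=[[1, 0.09, 0.865, -0.3, 0.275], [1, 0.09, 0.865, -0.3, 0.275], [1, 0.09, 0.865, -0.3, 0.275], [1, 0.09, 0.865, -0.3, 0.275], [1, 0.09, 0.865, -0.3, 0.275], [1, 0.09, 0.865, -0.3, 0.275], [1, 0.09, 0.865, -0.3, 0.275], [1, 0.09, 0.865, -0.3, 0.275], [1, 0.09, 0.865, -0.3, 0.275], [1, 0.09, 0.865, -0.3, 0.275], [1, 0.09, 0.865, -0.3, 0.275], [1, 0.09, 0.865, -0.3, 0.275], [1, 0.09, 0.865, -0.3, 0.275], [1, 0.09, 0.865, -0.3, 0.275]])

```text
time_s: 3.05
ee_pos: [485.7, -5.7, 79.7]
orientation: [[0.273, 0.962, 0.001], [0.962, -0.273, -0.001], [-0.0, 0.001, -1.0]]
wrist_force: [0.6, 0.2, 0.5]
width: 85.5
grip_force: 0.0
```

Request:
drive_tool(series=[[1, 0, 0, -0.1, 0], [1, 0, 0, -0.15, 0], [1, 0, 0, -0.185, 0], [1, 0, 0, -0.185, 0], [1, 0, 0, -0.185, 0], [0, 0, 0, -0.185, 0], [0, 0, 0, -0.185, 0], [0, 0, 0, -0.185, 0], [0, 0, 0, -0.185, 0], [0, 0, 0, -0.185, 0], [0, 0, 0, -0.185, 0], [0, 0, 0, -0.185, 0], [0, 0, 0, -0.185, 0]])

```text
time_s: 4.13
ee_pos: [486.2, -3.9, 6.4]
orientation: [[0.27, 0.963, 0.002], [0.963, -0.27, -0.001], [-0.0, 0.002, -1.0]]
wrist_force: [-0.9, -0.9, 7.1]
width: 41.0
grip_force: 51.3
```

Request:
drive_tool(series=[[0, 0, 0, 0.1, 0], [0, 0, 0, 0.2, 0], [0, 0, 0, 0.2, 0], [0, 0.1, -0.763, 0.2, 0.593], [0, 0.1, -0.763, 0.2, 0.593], [0, 0.1, -0.763, 0.2, 0.593], [0, 0.1, -0.763, 0.2, 0.593], [0, 0.1, -0.763, 0.2, 0.593], [0, 0.1, -0.763, 0.2, 0.593], [0, 0.1, -0.763, 0.2, 0.593], [0, 0.1, -0.763, 0.2, 0.593], [0, 0.1, -0.763, 0.2, 0.593], [0, 0.1, -0.763, 0.2, 0.593], [0, 0.1, -0.763, 0.2, 0.593], [0, 0.1, -0.763, 0.2, 0.593]])

```text
time_s: 5.38
ee_pos: [525.7, -307.4, 85.4]
orientation: [[-0.193, 0.981, -0.0], [0.981, 0.193, 0.001], [0.001, 0.0, -1.0]]
wrist_force: [-0.4, -0.4, -2.1]
width: 41.4
grip_force: 52.6
```

```bash
python3 - <<'E'
from h import *
s=monitor.sense();print(s["time_s"],s["ee_pos"],s["orientation"].tolist() if hasattr(s["orientation"],"tolist") else s["orientation"],s["wrist_force"],s["width"],s["grip_force"])
p,_=camera("side"); cv2.imwrite("pics/s1.png",cv2.resize(p[110:240,230:360],None,fx=4.5,fy=4.5,interpolation=cv2.INTER_CUBIC))
E
```

```text
5.3833 [ 525.71037558 -307.35718648   85.37544194] [[-0.19277499782730387, 0.9812429871622452, -1.8910233699698648e-05], [0.9812427901204017, 0.19277497126362203, 0.0006303102720019044], [0.0006221329538963025, 0.00010295253083834603, -0.9999998011756623]] [-0.37549881 -0.38559295 -2.0694387 ] 41.425778815883184 52.57896602153778
```

View pics/s1.png

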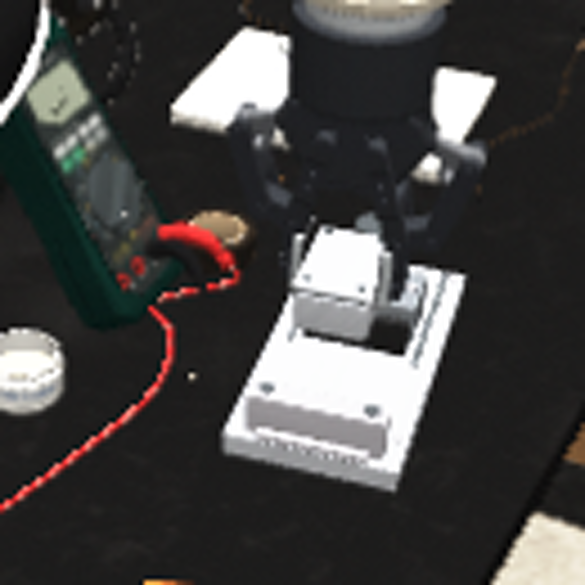

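Request:
drive_tool(series=[[0, 0, 0, -0.08, 0], [0, 0, 0, -0.13, 0], [0, 0, 0, -0.15, 0], [0, 0, 0, -0.158, 0], [0, 0, 0, -0.162, 0], [0, 0, 0, -0.164, 0], [0, 0, 0, -0.164, 0], [0, 0, 0, -0.164, 0]])

```text
time_s: 6.1
ee_pos: [526.1, -309.3, 20.9]
orientation: [[-0.191, 0.982, 0.001], [0.982, 0.191, -0.001], [-0.001, 0.001, -1.0]]
wrist_force: [0.5, -0.8, -2.6]
width: 41.2
grip_force: 52.5
```

Request:
drive_tool(series=[[0, 0, 0, -0.003, 0], [0, 0, 0, -0.005, 0], [0, 0, 0, -0.005, 0]])

```text
time_s: 6.35
ee_pos: [526.2, -309.4, 20.4]
orientation: [[-0.191, 0.982, 0.001], [0.982, 0.191, -0.002], [-0.002, 0.001, -1.0]]
wrist_force: [-6.6, 4.4, 17.2]
width: 40.7
grip_force: 55.1
```

Contact. Release, then rise.

Request:
drive_tool(series=[[0, 0, 0, 0.004, 0], [0.7, 0, 0, 0.004, 0], [0.7, 0, 0, 0.004, 0], [0.7, 0, 0, 0.004, 0], [0.7, 0, 0, 0.004, 0], [0.7, 0, 0, 0.1, 0], [0.7, 0, 0, 0.2, 0], [0.7, 0, 0, 0.28, 0], [0.7, 0, 0, 0.28, 0], [0.7, 0, 0, 0.28, 0]])

```text
time_s: 7.18
ee_pos: [526.8, -309.6, 132.1]
orientation: [[-0.191, 0.982, 0.004], [0.982, 0.191, -0.002], [-0.003, 0.003, -1.0]]
wrist_force: [1.0, 0.1, -0.9]
width: 59.9
grip_force: 0.0
```

```bash
cat > m.py <<'E'
from h import *
import sys
def rects():
    p,d=camera("side"); cv2.imwrite(f"pics/{sys.argv[1]}.png",cv2.resize(p[130:240,240:350],None,fx=5,fy=5,interpolation=cv2.INTER_CUBIC))
    s=monitor.sense();print(s["time_s"],s["ee_pos"].round(1),s["wrist_force"].round(1),s["width"])
    C=np.array([534.7,-354.0]);R=np.array([[.9816,.1908],[-.1908,.9816]]) # rows: holder x,y
    p,d=camera("top"); cv2.imwrite(f"pics/{sys.argv[1]}t.png",cv2.resize(p[190:265,250:355],None,fx=6,fy=6,interpolation=cv2.INTER_CUBIC))
    ys,xs=np.nonzero(d>0); W=world("top",np.c_[xs,ys],d=d[ys,xs]); H=(W[:,:2]-C)@R.T
    for n,lo,hi,y0,y1 in (("box",38,52,10,79),("jaw",38,50,-60,0),("knob",74,95,-60,10),("stop",36,50,75,100)):
        k=(W[:,2]>lo)&(W[:,2]<hi)&(abs(H[:,0])<48)&(H[:,1]>y0)&(H[:,1]<y1)
        if k.sum()>5: r=cv2.minAreaRect(H[k].astype(np.float32)); print(n,k.sum(),np.round(r[0],1),np.round(r[1],1),round(r[2],1),W[k,2].mean().round(1))
rects()
E
python3 m.py a
```

```text
7.2333 [ 525.6 -309.2  130.2] [-0.  -0.1 -0.9] 59.49213147740456
stop 132 [ 9.  85.3] [61.6 20.1] 0.1 42.3
```

View pics/a.png

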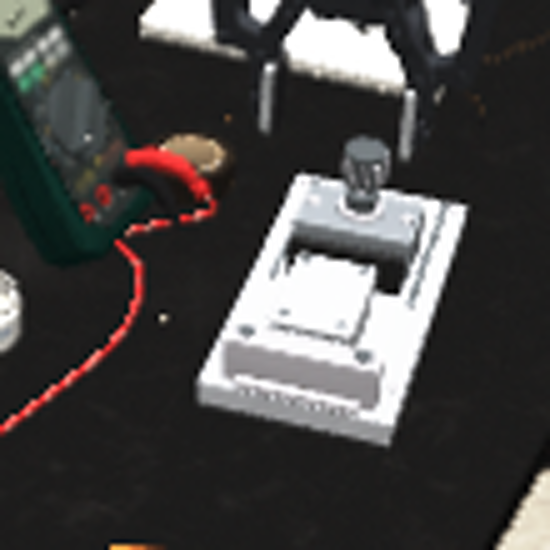

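Request:
drive_tool(series=[[0.7, 0.039, -0.1935, 0, 0], [0.7, 0.039, -0.1935, 0, 0], [0.7, 0.039, -0.1935, 0, 0], [0.7, 0.039, -0.1935, 0, 0], [0.7, 0.039, -0.1935, -0.06, 0], [0.7, 0.039, -0.1935, -0.12, 0], [0.7, 0.039, -0.1935, -0.16, 0], [0.7, 0.039, -0.1935, -0.187, 0], [0.7, 0.039, -0.1935, -0.187, 0], [0.7, 0.039, -0.1935, -0.187, 0], [0, 0.039, -0.1935, -0.187, 0], [0, 0.039, -0.1935, -0.187, 0], [0, 0.039, -0.1935, -0.187, 0], [0, 0.039, -0.1935, -0.187, 0], [0, 0.039, -0.1935, -0.187, 0], [0, 0.039, -0.1935, -0.187, 0], [0, 0.039, -0.1935, -0.187, 0], [0, 0.039, -0.1935, -0.187, 0]], force=60)

```text
time_s: 8.78
ee_pos: [540.8, -387.4, 56.5]
orientation: [[-0.19, 0.982, 0.0], [0.982, 0.19, -0.002], [-0.002, -0.0, -1.0]]
wrist_force: [-4.1, -1.1, 6.8]
width: 22.4
grip_force: 58.7
```

Request:
drive_tool(series=[[0, 0, 0, 0.01, 0], [0, 0, 0, 0.02, 0], [0, 0, 0, 0.03, 0], [0, 0, 0, 0.032, 0], [0, 0, 0, 0.032, 0], [0, 0, 0, 0.032, 0]])

```text
time_s: 9.28
ee_pos: [540.5, -386.3, 67.2]
orientation: [[-0.191, 0.982, -0.001], [0.982, 0.191, 0.0], [0.001, -0.001, -1.0]]
wrist_force: [-2.3, -0.7, -8.3]
width: 22.3
grip_force: 59.0
```

Request:
drive_tool(series=[[0, 0, 0, 0.004, 0], [0, 0, 0, 0.004, 0], [0, -0.002, 0.01, 0.004, 0], [0, -0.004, 0.02, 0.004, 0], [0, -0.006, 0.03, 0.004, 0], [0, -0.008, 0.04, 0.004, 0], [0, -0.01, 0.05, 0.004, 0], [0, -0.0115, 0.059, 0.004, 0], [0, -0.0115, 0.059, 0.004, 0], [0, -0.0115, 0.059, 0.004, 0]])

```text
time_s: 10.12
ee_pos: [536.2, -363.6, 69.6]
orientation: [[-0.19, 0.982, 0.0], [0.982, 0.19, -0.002], [-0.002, -0.0, -1.0]]
wrist_force: [-3.3, -5.8, -8.2]
width: 22.2
grip_force: 59.2
```

Request:
drive_tool(series=[[0, -0.0003, 0.0018, 0, 0], [0, -0.0003, 0.0018, 0, 0], [0, -0.0003, 0.0018, -0.01, 0], [0, -0.0003, 0.0018, -0.018, 0], [0, -0.0003, 0.0018, -0.026, 0], [0, -0.0003, 0.0018, -0.033, 0], [0, -0.0003, 0.0018, -0.034, 0], [0, -0.0003, 0.0018, -0.034, 0]])

```text
time_s: 10.78
ee_pos: [536.2, -363.7, 56.6]
orientation: [[-0.19, 0.982, 0.001], [0.982, 0.19, -0.003], [-0.003, 0.0, -1.0]]
wrist_force: [-4.0, -6.9, -4.6]
width: 22.5
grip_force: 59.7
```

Request:
drive_tool(series=[[0, 0, 0, -0.002, 0], [0, 0, 0, -0.004, 0], [0, 0, 0, -0.004, 0], [0, 0, 0, -0.004, 0]])

```text
time_s: 11.12
ee_pos: [536.5, -364.2, 56.5]
orientation: [[-0.19, 0.982, 0.001], [0.982, 0.19, -0.004], [-0.004, 0.001, -1.0]]
wrist_force: [-7.2, -5.3, 6.1]
width: 22.5
grip_force: 60.9
```

```bash
python3 m.py b
```

```text
11.1667 [ 536.4 -364.2   56.5] [-7.6 -4.6  5.5] 22.140217289065156
box 470 [-0.1 44.4] [68.6 62.2] 89.4 44.6
stop 238 [-0.1 85.3] [79.8 20.1] 0.2 43.0
```

View pics/b.png

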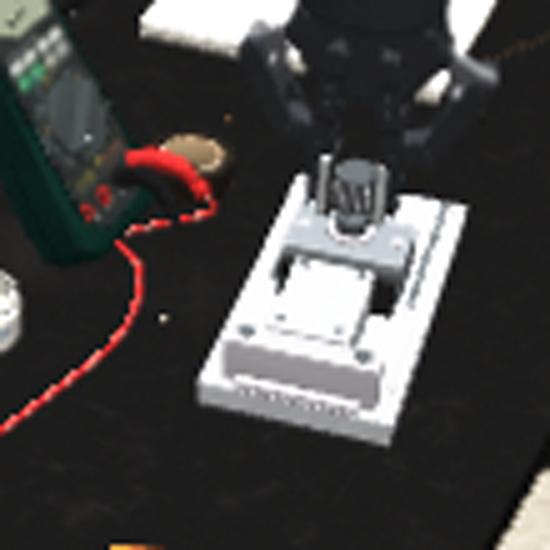

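View pics/bt.png

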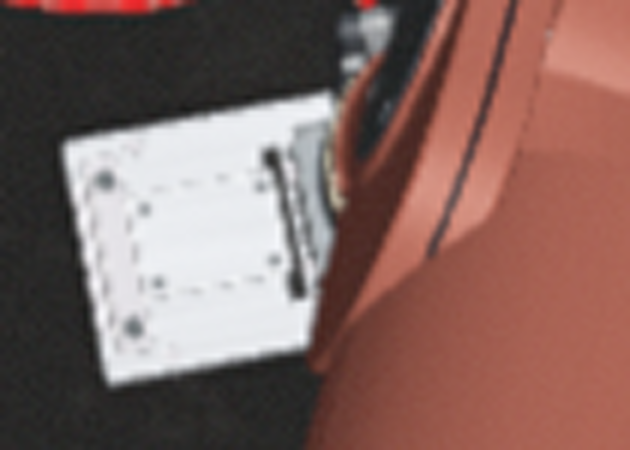

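```bash
python3 - <<'E'
from h import *
C=np.array([534.7,-354.0]);R=np.array([[.9816,.1908],[-.1908,.9816]])
p,d=camera("top"); ys,xs=np.nonzero(d>0); W=world("top",np.c_[xs,ys],d=d[ys,xs]); H=(W[:,:2]-C)@R.T
k=(W[:,2]>38)&(W[:,2]<52)&(abs(H[:,0])<48)&(H[:,1]>34)&(H[:,1]<79)
print(np.percentile(H[k],[1,50,99],axis=0).round(1))
for a in range(74,84,2):
    j=(abs(H[:,0])<12)&(H[:,1]>a)&(H[:,1]<a+2); print(a,W[j,2].round(0))
E
```

```text
[[-20.   34.7]
 [  0.6  56.5]
 [ 21.   78.4]]
74 [45. 46. 45. 46. 42. 46. 46. 48.]
76 [44. 44. 46. 46. 48. 44. 43. 43. 46.]
78 [45. 46. 44. 45. 43. 46. 47. 45. 46.]
80 [40. 43. 46. 42. 38. 42. 48.]
82 [45. 42. 43. 42. 43. 42. 43. 43.]
```

The top view shows the box between the pad and the stop. It is square, centred to within 1 mm across the bed and touches the stop, with the pad pressed against it. The pin is home, so I am handing in.

```bash
python3 -c "
from workcell import env
print(env.hand_in())"
```

```text
the job is handed in; nothing more can be done
None
```

I handed the job in at about 11 s: the box is clamped square against the stop, the pin reads home in the next hole (knob back at its start height), the gripper still holds the knob, and the arm touched none of the bystanders; the hand-in returned no verdict.

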